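Stow the brush tube under the platform's flush hatch

TASK

Put the brush tube away in the well of the painting platform: with the hatch still shut, tip its recessed ring pull up, then open the hatch fully so that it stays leaning back by itself, and snap the tube from its rest down into the pair of spring clips inside, fully home in both clips. Leave the hatch open, and leave the bowl, the dish and the jar where they are.

Things in the scene. Friction and masses are not known exactly. Their poses are not given: they have to be found in the camera images.
- deck (a point): Centre of the top of the painting platform, a fixed plywood box 340 mm (its x) by 300 mm (its y) by 100 mm high on the table. The well opening, 254 (x) by 204 mm (y), is centred on this point and closed flush by the hatch. Axes: x along the hatch's hinge, y towards the hinge, z up; the yaw varies.
- hatch_hinge (a point): Middle of the hatch's hinge line, level with the deck, 101 mm to +y of deck, same axes; the hinge line is x. The hatch is a plywood lid 250 mm (x) by 200 mm (from the hinge to -y), 12 mm thick, 0.45 kg. In its top is a steel recess 88 mm wide (x), centred: 11 mm deep under the ring (109 to 188 mm from the hinge), 34 mm deep under the ring's heel (62 to 109 mm).
- hatch (a joint): Angle of the hatch in rad: 0 shut and flush, 2.0 fully open against its stop (leaning back beyond upright). A weak spring in the hinge carries part of the weight. Let go below about 1.1 it falls shut; beyond about 1.4 it swings on to the stop slowly by itself.
- hatch_edge (a point): Middle of the hatch's free edge on its top face, 200 mm from the hinge; moves and turns with the hatch (axes as deck when shut).
- pull (a joint): Ring pull's angle to the hatch, rad: 0 flush in its recess (starts 0 to 0.1), 1.57 square to the hatch, at most 1.9. Its pin is 115 mm from the hinge line, 5 mm below the hatch's top. The ring lies from the pin away from the hinge and turns up towards the hinge; the heel on the hinge side of the pin goes down as it rises. The pin is stiff (0.06 Nm): the ring stays where put.
- pull_heel (a point): Top of the ring's heel plate, 24 mm to the hinge side of the pin. The plate is 48 mm wide (x), 5 mm thick and ends 32 mm from the pin. Pressed some 25 mm down into the pocket by a fingertip (2 to 6 N) it tips the ring up by about 1 rad. Moves with the ring; axes as deck when ring and hatch are at 0.
- pull_bar (a point): Middle of the ring's free bar, 60 mm from the pin: round steel, 8 mm thick, straight for 36 mm along x; the ring's opening between its side legs is 52 mm wide. Moves with the ring; axes as deck when ring and hatch are at 0.
- clips (a point): Middle of the axis of a tube fully home in two steel C clips in the well, mouths up; 68 mm to +x, 12 mm to -y, 35 mm below deck; same axes, tube axis along y. Clips 14 mm wide, 42 mm either side of this point on posts; sprung lips 10 mm above the axis leave a 21 mm gap for the 28 mm tube. Snapping in takes 8 to 16 N straight down. Between the clips the well is free down to 57 mm below.
- tube: Aluminium brush tube, a plain closed cylinder 28 mm in diameter and 140 mm long, about 0.12 kg. Origin at its middle, x along its axis; either end may point either way. It starts on the brush rest with its axis level, 45 mm above the table.
- rest: Fixed wooden brush rest, 130 mm (x) by 70 mm (y), origin at the centre of its underside, base 8 mm thick; two notched bars, 12 mm wide and 43 mm high, at 52 mm either side of its middle hold the tube along its x; between them the tube is free all round.
- bowl: Bystander: loose steel bowl 130 mm wide, 60 mm high; origin at the centre of its underside.
- dish: Bystander: loose white ceramic dish 90 mm wide, 30 mm high; origin at the centre of its underside.
- jar: Bystander: loose glass jar with white cap, 60 mm wide, 80 mm high; origin at the centre of its underside.

How it is judged (in metres and radians):
On the way, in this order (a step that is already met when the one before it is completed fails the run):
1. the ring pull is tipped up while the hatch is still shut (value of joint pull above 0.6 rad and value of joint hatch below 0.1 rad), for 0.2 s.
2. the hatch is opened fully (value of joint hatch above 1.85 rad), for 0.2 s.
At the end, for the whole second after the job is handed in: The hatch stands open (above 1.85 rad) and the tube is at rest, snapped home in both clips: its middle within 4 mm sideways, 18 mm lengthwise and 3 mm in height of the clips' point, its axis within 0.08 rad of the clip axis (value of joint hatch above 1.85 rad and x of tube in the frame of clips between -0.004 and 0.004 m and y of tube in the frame of clips between -0.018 and 0.018 m and z of tube in the frame of clips between -0.004 and 0.003 m and angle between the x axis of tube and the y axis of clips, either way round below 0.08 rad and linear speed of tube below 0.02 m/s); the robot touches nothing.
It fails at once if the bowl is moved by more than 30 mm (distance of bowl from where it was at the start of the episode above 0.03 m).
It fails at once if the dish is moved by more than 30 mm (distance of dish from where it was at the start of the episode above 0.03 m).
It fails at once if the jar is moved by more than 30 mm (distance of jar from where it was at the start of the episode above 0.03 m).
It also fails if it takes over 72 s, if anything falls off the work surface, if the arm or the gripper's body presses on something with over 40 N, if the wrist force passes 120 N, or if a joint passes its speed limit or range.

ROBOT

A 7-joint arm with a two-finger parallel gripper is mounted at the origin on the work surface. World frame = base frame: x ahead of the robot, y to its left, z up, the work surface at z = 0. Lengths are in mm, angles in rad, forces in N, time in s.
With the tool pointing down it reaches from about 350 to 900 mm from the base axis. Payload 8.1 kg.
Tool frame: the origin (TCP) lies at the very end of the fingers, on their centre line; the grasp point (between the pads) lies 19 mm behind it (ctrl.grip_depth is the distance from the TCP to the grasp point, in mm); z points along the fingers, y is the line along which they close (so a half turn about z gives the same grasp; the last joint's range is limited). The gripper opens to 85 mm and grips with 20 to 120 N. Pads are 22 mm wide; open, the fingers measure 114 mm over their backs; the gripper's body (76 mm by 85 mm) begins 54 mm behind the grasp point. The pads swing forward as they close: fully open they stand 13 mm farther back than shut.
Start: joints at [-1.349, 0.434, 0.025, 1.573, -0.012, 1.134, -0.075], TCP at [199.477, 592.326, 231.323] pointing down, gripper open.
Joint ranges: [-2.62, 2.62], [-0.44, 2.09], [-1.27, 1.32], [0.08, 2.57], [-1.32, 4.46], [0.12, 2], [-2.74, 2.74]. Speed limits (rad/s): [2.22, 2.22, 3.01, 3.01, 3.14, 3.14, 3.14].

INTERFACE

Orientations are given as a unit quaternion [w, x, y, z].
In Python, from station import ctrl gives the robot as it stands. Calls block until the motion is done:
- ctrl.move_pose(position, orientation): joint-space move of the TCP to a pose.
- ctrl.line_to(position, ori=None, max_speed=150): straight line of the TCP; ori=None keeps the orientation; max_speed is the mean speed in mm/s.
- ctrl.set_joints(angles): joint-space move.
- ctrl.move_gripper(opening, grasp_force=None): finger opening in mm; grasp_force is the grip in N (None keeps the last); returns when the fingers have stopped.
- ctrl.hold(seconds).
- ctrl.solve_ik(position, orientation): joint angles nearest the present ones, or None.
- ctrl.get_obs(): the state.
- ctrl.snapshot(name): name is "side" or "top"; returns the picture (420x560x3 uint8, red, green, blue); there is no depth.
- ctrl.camera_params(name): a dict with "fx", "fy", "cx", "cy" (pixels), "origin" and "rotation" of the camera in the world. Camera axes: x right, y down, z forward; pixel columns grow to the right and rows downward; lengths in mm; the calibration is good to about 2 mm. A picture is of the moment at which its call begins. camera_params takes no time and is no camera call.
A pose or a line that the arm cannot do raises ctrl.MotionError and nothing moves.
- ctrl.hand_in(): hands the job in; it is judged then, once.
The state is a dict: "clock": time; "joints": joint angles; "qd": joint speeds; "tau": joint torques, N m; "tcp_pos": TCP position; "eef_rot": TCP orientation; "contact_force": force on the tool from outside, world axes, zero at the start; "wrist_torque": the same for the moment, N m; "gripper_width": finger opening in mm; "gripper_force": force on a finger pad.
Only numpy, scipy, OpenCV 4.12 (cv2) and the standard library are available. Lean on these libraries where they do the work, as an engineer would, in place of code of your own. Each camera call takes 0.05 s, during which the arm holds its last target. There are 200 camera calls.

## Working session

There is one attempt and no reset: what is moved stays moved. The work goes in short steps, each a Python script; the robot and the scene stay as the last script left them, time stands still between calls to the robot, and variables do not carry over. Pictures are saved under pics/ and viewed, at most 10 in all, crops included, and the job is handed in when it is done.

```bash
mkdir -p pics
python3 - <<'E'
from station import ctrl
import cv2
for n in("top","side"):
    cv2.imwrite(f"pics/{n}0.png",cv2.resize(ctrl.snapshot(n),(800,600),interpolation=cv2.INTER_CUBIC)[:,:,::-1])
    print(n,ctrl.camera_params(n))
o=ctrl.get_obs();print(o["eef_rot"],o["contact_force"],o["clock"])
E
```

```text
top {'fx': 441.98855982653237, 'fy': 441.98855982653237, 'cx': 274.195216169303, 'cy': 208.7918510387968, 'origin': array([ 393.1444577 ,   20.31885523, 1491.61773528]), 'rotation': array([ 0.03598919, -0.70346635,  0.70911745, -0.03150097])}
side {'fx': 465.6131989607287, 'fy': 465.6131989607287, 'cx': 283.65945026532376, 'cy': 217.0508025420687, 'origin': array([ 339.14565589, -900.14119702,  913.23953173]), 'rotation': array([-0.40672478,  0.90981565, -0.07343159,  0.03765945])}
[-4.66198439e-05  1.61699199e-01  9.86839827e-01 -7.22555369e-04] [-0.35800968 -0.21683532 -0.20070318] 0.1
```

View pics/top0.png

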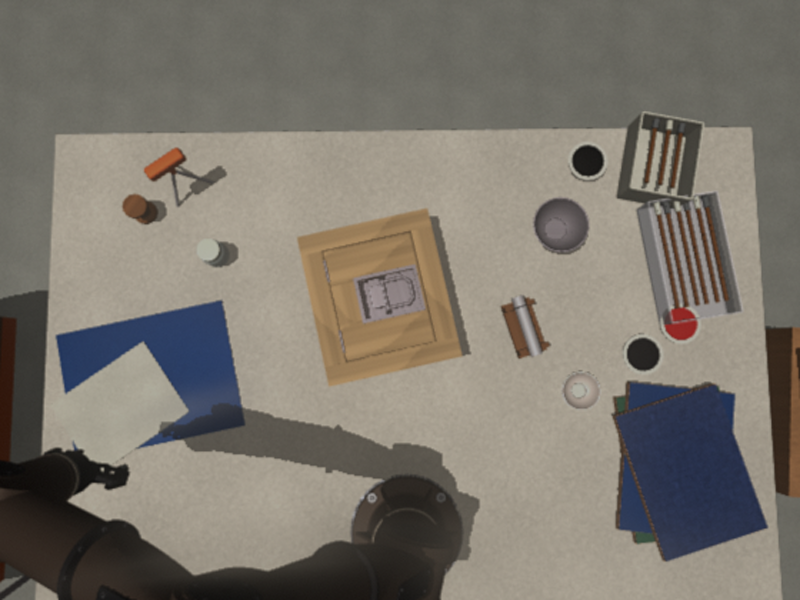

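View pics/side0.png

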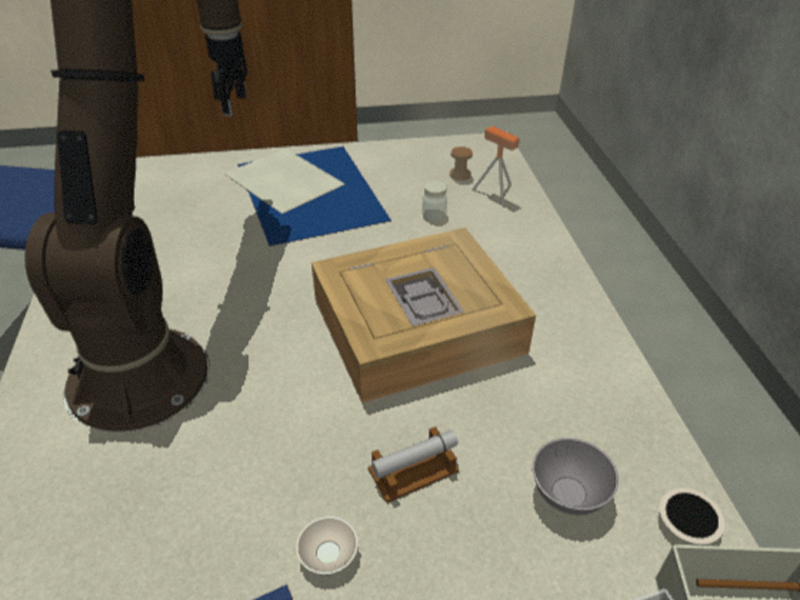

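The top view shows the platform with its corners near (298,237), (428,209), (463,354), (330,385). The hinge is on the left (world +y), with the ring on the right side of the recess. The tube is at (526,325), the bowl at (561,225), the dish at (581,390) and the jar at (210,250). I'll enlarge crops for accuracy.

Run:
```python
from station import ctrl
import cv2,numpy as np
im=ctrl.snapshot("top")[:,:,::-1]
a=cv2.resize(im[140:275,203:331],None,fx=4.4,fy=4.4,interpolation=cv2.INTER_CUBIC)
b=cv2.resize(im[200:255,345:390],None,fx=5,fy=5,interpolation=cv2.INTER_CUBIC)
c=np.zeros((594,800,3),np.uint8);c[:a.shape[0],:a.shape[1]]=a;c[:b.shape[0],570:570+b.shape[1]]=b
cv2.imwrite("pics/crop1.png",c)
```

```text
(no output)
```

View pics/crop1.png

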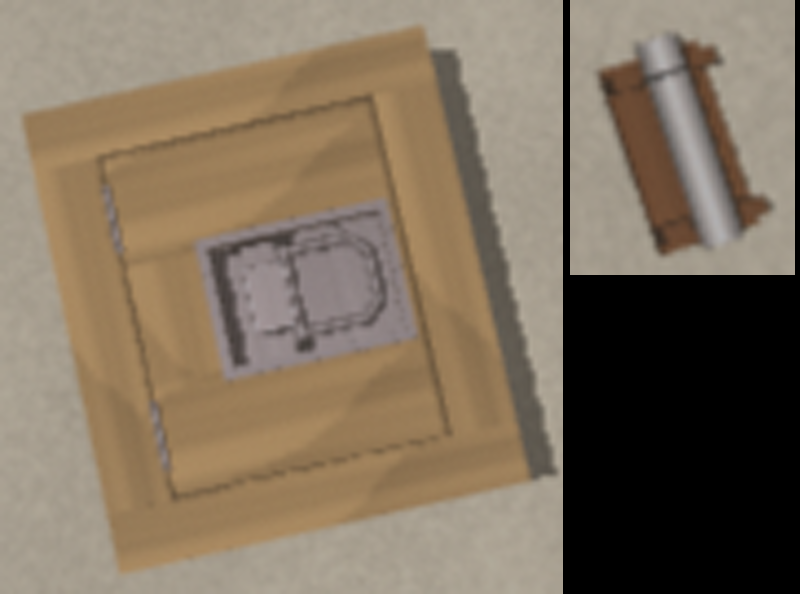

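```bash
cat > h.py <<'E'
import numpy as np
from station import ctrl
from scipy.spatial.transform import Rotation as R
q2=lambda q:R.from_quat(np.roll(q,-1))
def unproj(n,uv,z):
    c=ctrl.camera_params(n);d=q2(c["rotation"]).apply([(uv[0]-c["cx"])/c["fx"],(uv[1]-c["cy"])/c["fy"],1])
    o=np.array(c["origin"]);return o+d*(z-o[2])/d[2]
def proj(n,p):
    c=ctrl.camera_params(n);v=q2(c["rotation"]).inv().apply(np.array(p)-c["origin"])
    return np.array([c["fx"]*v[0]/v[2]+c["cx"],c["fy"]*v[1]/v[2]+c["cy"]])
E
python3 - <<'E'
from h import *
from scipy.optimize import least_squares
A=lambda x,y:(np.array([x,y])-[2.2-.5,2.2-.5][0])/4.4+[203,140]
px=[(23,116),(424,27),(529,480),(120,572),(101,157),(374,96),(450,434),(173,498)]
m=[(170,150),(170,-150),(-170,-150),(-170,150),(125,101),(125,-100),(-125,-100),(-125,101)]
w=np.array([unproj("top",A(*p),100)[:2] for p in px]);m=np.array(m)
f=lambda s:(m@np.array([[np.cos(s[2]),np.sin(s[2])],[-np.sin(s[2]),np.cos(s[2])]])+s[:2]-w)
s=least_squares(lambda s:f(s).ravel(),[500,50,.2],loss='soft_l1').x;print("deck",s);print(f(s).round(1))
# side-camera check: corners seen at 800x600
for p,mm in [((313,263),(-170,150)),((466,230),(170,150)),((534,316),(170,-150)),((361,360),(-170,-150))]:
    print("side",unproj("side",(np.array(p)+.5)*.7-.5,100)[:2].round(1), (np.array([np.cos(s[2])*mm[0]-np.sin(s[2])*mm[1],np.sin(s[2])*mm[0]+np.cos(s[2])*mm[1]])+s[:2]).round(1))
B=lambda x,y:np.array([x-570-2,y-2])/5+[345,200]
t=[unproj("top",B(*p),45)[:2] for p in[(657,40),(720,243)]]
print("tube",t,np.linalg.norm(t[0]-t[1]),np.mean(t,0),np.arctan2(*(t[0]-t[1])[::-1]))
r=[unproj("top",B(*p),z)[:2].round(1) for p,z in[((600,72),43),((720,55),43),((770,207),43),((660,252),43)]]
print("rest",r,np.mean(r,0))
for n,p,z in[("bowl",(561,225),60),("dish",(581,390),30),("jar",(209,248),80)]:print(n,unproj("top",np.array(p)*.7,z)[:2])
for n,p in[("L",(375,468)),("R",(457,438))]:print("side tube",n,unproj("side",np.array(p)*.7,45)[:2])
E
```

```text
deck [5.33590020e+02 5.77775637e+01 2.12011836e-01]
[[ 2.5  0.5]
 [ 2.5 -0.7]
 [-0.6 -1.8]
 [-0.9  0.1]
 [-0.5 -0.1]
 [-1.3  1.7]
 [-0.3  0.8]
 [ 1.4 -0.6]]
side [337.2 164.1] [335.8 168.6]
side [664.8 229. ] [668.2 240.2]
side [724.6 -55.2] [731.3 -53.1]
side [ 400.7 -116.5] [ 399.  -124.6]
tube [array([ 533.26112082, -259.43986472]), array([ 400.14301801, -296.86933814])] 138.2801315213706 [ 466.70206941 -278.15460143] 0.2740978838880119
rest [array([ 512.6, -221.9]), array([ 523.2, -300.9]), array([ 423.3, -330.6]), array([ 394.6, -258.1])] [ 463.425 -277.875]
bowl [ 696.28466032 -361.63247465]
dish [ 318.64442374 -402.59871246]
jar [646.34662217 442.19998966]
side tube L [ 399.84072846 -297.42766683]
side tube R [ 537.9280384  -261.43128128]
```

```bash
cat >> h.py <<'E'
D=np.array([533.6,57.8,100.]);YAW=.212;RD=R.from_euler('z',YAW)
W=lambda *p:D+RD.apply(p)      # deck -> world
def ori(tilt=0,flip=0):        # tool y along +-deck y; tilt about deck x swings the wrist to +y
    r=RD*R.from_euler('x',-tilt)*R.from_euler('z',np.pi*flip)*R.from_matrix([[-1,0,0],[0,1,0],[0,0,-1]])
    return np.roll(r.as_quat(),1)
F=lambda:np.array(ctrl.get_obs()["contact_force"]).round(1)
def bar(phi,th):               # deck coords of ring bar at hatch phi, pull th
    u=115+60*np.cos(th);v=-5+60*np.sin(th)
    return np.array([0,101-u*np.cos(phi)+v*np.sin(phi),u*np.sin(phi)+v*np.cos(phi)])
def tcp_for(p,q,depth=19):     # TCP world position so that the grasp point is at world p
    return np.array(p)+q2(q).apply([0,0,depth])
E
python3 - <<'E'
from h import *
for fl in(0,1):
    for phi in(0,.5,1,1.4,1.9):
        b=bar(phi,1.0)
        for t in(0,.4,.8,1.1):
            q=ori(t,fl);s=ctrl.solve_ik(tcp_for(W(*b),q),q)
            print(fl,phi,t,b.round(),None if s is None else np.round(s,2))
print(ctrl.get_obs()["clock"])
E
```

```text
0 0 0 [  0. -46.  45.] [-0.36  0.43  0.33  1.92 -0.18  0.83  1.84]
0 0 0.4 [  0. -46.  45.] [-0.55  0.45  0.24  1.96  0.4   0.84  1.17]
0 0 0.8 [  0. -46.  45.] [-0.74  0.59  0.22  1.97  0.75  1.04  0.71]
0 0 1.1 [  0. -46.  45.] [-0.82  0.75  0.21  1.94  0.88  1.23  0.5 ]
0 0.5 0 [  0.  -7. 111.] [-0.45  0.34  0.33  1.86 -0.13  0.97  1.72]
0 0.5 0.4 [  0.  -7. 111.] [-0.6   0.36  0.21  1.88  0.38  1.02  1.16]
0 0.5 0.8 [  0.  -7. 111.] [-0.77  0.5   0.17  1.89  0.7   1.21  0.77]
0 0.5 1.1 [  0.  -7. 111.] [-0.84  0.65  0.15  1.88  0.84  1.39  0.58]
0 1 0 [  0.  60. 149.] [-0.52  0.29  0.26  1.81 -0.08  1.05  1.55]
0 1 0.4 [  0.  60. 149.] [-0.68  0.34  0.16  1.8   0.36  1.16  1.08]
0 1 0.8 [  0.  60. 149.] [-0.84  0.49  0.13  1.79  0.64  1.36  0.78]
0 1 1.1 [  0.  60. 149.] [-0.91  0.63  0.12  1.78  0.78  1.53  0.62]
0 1.4 0 [  0. 121. 153.] [-0.58  0.29  0.19  1.79 -0.06  1.06  1.41]
0 1.4 0.4 [  0. 121. 153.] [-0.75  0.37  0.12  1.75  0.34  1.22  0.99]
0 1.4 0.8 [  0. 121. 153.] [-0.9   0.52  0.11  1.71  0.59  1.44  0.74]
0 1.4 1.1 [  0. 121. 153.] [-0.98  0.67  0.11  1.69  0.72  
[... 992 characters left out ...]
8 [  0.  60. 149.] [-1.24  0.57  0.73  1.83  0.41  1.19 -2.11]
1 1 1.1 [  0.  60. 149.] [-1.3   0.74  0.73  1.82  0.54  1.28 -2.25]
1 1.4 0 [  0. 121. 153.] [-0.98  0.33  0.72  1.82 -0.25  1.08 -1.52]
1 1.4 0.4 [  0. 121. 153.] [-1.2   0.43  0.76  1.79  0.1   1.14 -1.88]
1 1.4 0.8 [  0. 121. 153.] [-1.31  0.61  0.73  1.75  0.35  1.28 -2.12]
1 1.4 1.1 [  0. 121. 153.] [-1.36  0.78  0.73  1.72  0.47  1.38 -2.24]
1 1.9 0 [  0. 192. 125.] [-1.06  0.38  0.69  1.83 -0.28  1.03 -1.62]
1 1.9 0.4 [  0. 192. 125.] [-1.28  0.52  0.75  1.75  0.03  1.14 -1.94]
1 1.9 0.8 [  0. 192. 125.] [-1.37  0.71  0.74  1.67  0.25  1.32 -2.15]
1 1.9 1.1 [  0. 192. 125.] [-1.41  0.87  0.73  1.62  0.38  1.45 -2.23]
0.15
```

Run:
```python
from h import *
import cv2
q=ori()
ctrl.move_gripper(0,40)
ctrl.move_pose(W(0,14,80),q)
ctrl.line_to(W(0,14,6),max_speed=150);f0=F();print(f0)
for z in range(0,-29,-4):
    ctrl.line_to(W(0,14,z),max_speed=40);f=F();print(z,f,np.round(ctrl.get_obs()["tcp_pos"][2],1))
    if f[2]-f0[2]>14:break
ctrl.line_to(W(0,20,60),max_speed=120)
ctrl.line_to(W(0,60,180))
im=[ctrl.snapshot(n)[:,:,::-1] for n in("side","top")]
a=cv2.resize(im[0][150:290,210:385],None,fx=4,fy=4,interpolation=cv2.INTER_CUBIC)
cv2.imwrite("pics/press.png",a);print(ctrl.get_obs()["clock"])
for th in(0,.6,.8,1,1.2):
    print(th,(proj("side",W(*bar(0,th)))-[210,150])*4)
```

```text
[ 0.4 -0.5  0. ]
0 [ 0.2  0.9 -0.3] 100.3
-4 [ 0.8 -0.1  1.4] 96.1
-8 [ 1.5 -0.1  1.7] 91.9
-12 [1.  0.3 1.2] 87.8
-16 [0.5 1.  0.8] 83.7
-20 [1.2 1.2 1.7] 79.7
-24 [ 0.8 -0.3 -0. ] 75.7
-28 [0.5 1.  1.2] 71.7
7.8
0 [377.66775744 276.4582474 ]
0.6 [373.23038454 227.54099119]
0.8 [369.01949219 209.55970075]
1 [363.70085877 192.07551443]
1.2 [357.51967264 175.87904726]
```

View pics/press.png

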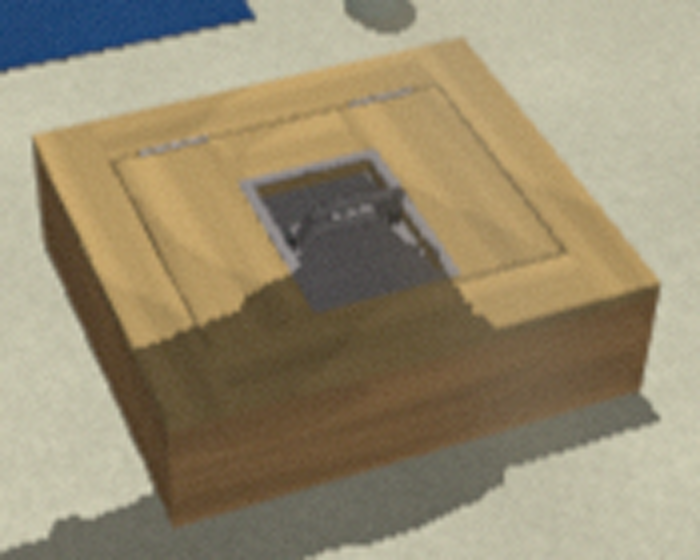

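The ring stands up, with its bar near (355,208). I'll compare the model with this picture quantitatively and enlarge the ring.

Run:
```python
from h import *
import cv2
for m,s in[((125,101),(440,85)),((-125,101),(113,160)),((125,-100),(565,252)),((170,150),(463,40)),((-170,150),(35,137)),((170,-150),(658,287)),((-170,-150),(172,432)),((44,39),(378,153)),((-44,39),(245,185)),((44,-87),(458,277))]:
    print(m,((proj("side",W(*m,0))-[210,150])*4+1.5).round(),s)
ctrl.line_to(W(-20,190,190))
im=[ctrl.snapshot(n)[:,:,::-1] for n in("side","top")]
a=cv2.resize(im[0][180:230,260:335],None,fx=8,fy=8,interpolation=cv2.INTER_CUBIC)
b=cv2.resize(im[1][185:230,240:305],None,fx=3,fy=3,interpolation=cv2.INTER_CUBIC)
c=np.zeros((600,600,3),np.uint8);c[:400]=a;c[400:400+b.shape[0],:b.shape[1]]=b
for j,n,o,k,y0 in((0,"side",(260,180),8,0),(1,"top",(240,185),3,400)):
  for th,col in((.7,(0,0,255)),(1.,(0,255,0)),(1.3,(255,0,0))):
    for x in(-18,18):
        p=(proj(n,W(*(bar(0,th)+[x,0,0])))-o+.5)*k+[0,y0];cv2.circle(c,tuple(int(v) for v in p),2,col,-1)
cv2.imwrite("pics/press2.png",c)
```

```text
(125, 101) [440.  84.] (440, 85)
(-125, 101) [116. 159.] (113, 160)
(125, -100) [568. 252.] (565, 252)
(170, 150) [467.  36.] (463, 40)
(-170, 150) [ 35. 134.] (35, 137)
(170, -150) [665. 282.] (658, 287)
(-170, -150) [170. 419.] (172, 432)
(44, 39) [373. 157.] (378, 153)
(-44, 39) [256. 186.] (245, 185)
(44, -87) [449. 269.] (458, 277)
```

View pics/press2.png

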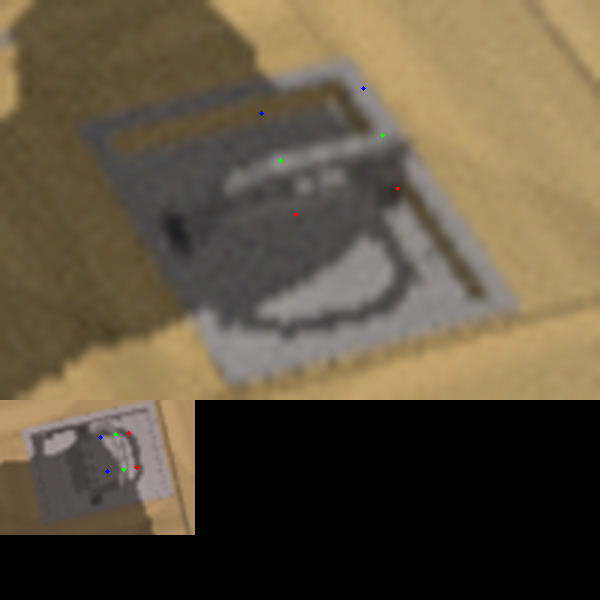

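The ring sits at about 1.0 rad: the green dots match the lit bar in both views. Next I grip the bar and swing the hatch open.

Run:
```python
from h import *
q=ori();b=W(*bar(0,1.0))
ctrl.move_gripper(44,40)
ctrl.move_pose(tcp_for(b,q)+[0,0,60],q)
ctrl.line_to(tcp_for(b,q),max_speed=100);print(F())
ctrl.move_gripper(0,40);o=ctrl.get_obs();print("grip",o["gripper_width"],o["gripper_force"],F(),o["clock"])
if 5<o["gripper_width"]<12:
    for phi in np.arange(.12,.5,.12):
        q=ori(.5*phi);ctrl.line_to(tcp_for(W(*bar(phi,1.0)),q),q,max_speed=80)
        o=ctrl.get_obs();print(round(phi,2),F(),round(o["gripper_width"],1),round(o["clock"],1))
```

```text
[ 0.1 -0.5  0.3]
grip 6.122979824106821 39.02144908905029 [ 0.3 -1.2  1.9] 11.6167
0.12 [ 2.5  0.6 -1.1] 6.3 12.0
0.24 [ 3.4  0.9 -2.1] 6.2 12.4
0.36 [ 3.8  0.6 -1.4] 6.4 12.7
0.48 [ 4.2  0.5 -2.1] 6.5 13.1
```

Run:
```python
from h import *
import cv2
ok=True
for phi in [.64,.8,.96,1.12,1.28,1.44,1.6,1.76,1.9]:
    q=ori(.5*phi);ctrl.line_to(tcp_for(W(*bar(phi,1.0)),q),q,max_speed=90)
    o=ctrl.get_obs();f=F();print(round(phi,2),f,round(o["gripper_width"],1),round(o["clock"],1))
    if np.linalg.norm(f)>20 or o["gripper_width"]<4: ok=False;break
cv2.imwrite("pics/open.png",cv2.resize(ctrl.snapshot("side")[60:340,130:470],None,fx=2,fy=2)[:,:,::-1])
```

```text
0.64 [ 5.8  1.  -1.6] 6.4 13.5
0.8 [ 5.1  0.2 -0.8] 6.6 13.9
0.96 [5.7 0.2 0.8] 6.2 14.4
1.12 [ 5.2 -0.  -0.3] 6.2 14.8
1.28 [ 4.6  0.5 -0.1] 6.1 15.2
1.44 [ 2.7 -0.2  0.6] 6.5 15.6
1.6 [1.6 0.8 1.9] 6.3 16.0
1.76 [1.5 1.3 1.7] 6.2 16.4
1.9 [1.5 2.6 3.3] 6.5 16.8
```

View pics/open.png

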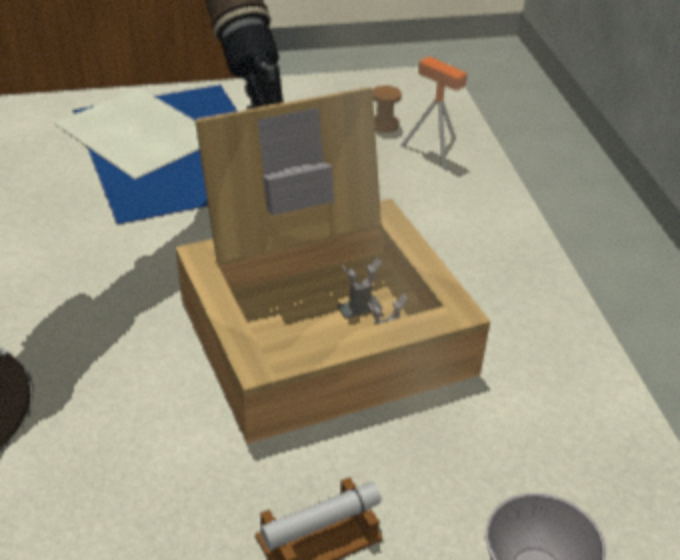

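The hatch is leaning back and both clips can be seen in the well. Next I release the ring, retreat, and look from above.

```bash
cat >> h.py <<'E'
def down(a): return np.roll((R.from_euler('z',a)*R.from_matrix([[-1,0,0],[0,1,0],[0,0,-1]])).as_quat(),1) # tool y at angle a+90deg
E
python3 - <<'E'
from h import *
import cv2
q=ori(.95);p=np.array(ctrl.get_obs()["tcp_pos"])
ctrl.move_gripper(34);print(F())
ctrl.line_to(p-q2(q).apply([0,0,90]),max_speed=120);print(F())
ctrl.line_to(W(-20,290,340),down(YAW),max_speed=250)
im=ctrl.snapshot("top")[:,:,::-1]
o=ctrl.get_obs();print(o["clock"])
for a in(.274,.274+np.pi):
    s=ctrl.solve_ik([466.7,-278.2,29],down(a));print("pick",a,None if s is None else np.round(s,2))
for a in(YAW+np.pi/2,YAW-np.pi/2):
    s=ctrl.solve_ik(W(68,-12,-51),down(a));print("place",a,None if s is None else np.round(s,2))
c=cv2.resize(im[150:265,215:325],None,fx=5,fy=5,interpolation=cv2.INTER_CUBIC)
for y in(-42-7-12,-12-35,35-12,49-12):
    for x in(68-11,68+11):
        u=(proj("top",W(x,y,-25))-[215,150]+.5)*5;cv2.circle(c,tuple(int(v) for v in u),2,(0,0,255),-1)
cv2.imwrite("pics/well.png",c)
E
```

```text
[-1.4  1.8 -0.8]
[ 0.5 -0.3 -0.3]
19.2667
pick 0.274 [ 0.29  0.56  0.21  1.99 -0.19  0.61  2.47]
pick 3.415592653589793 [-0.11  0.69  0.8   2.02 -0.74  0.75 -0.14]
place 1.7827963267948965 [ 0.22  0.69 -0.6   1.77  0.5   0.85  2.73]
place -1.3587963267948966 [-0.67  0.71  0.74  1.84 -0.63  0.84  0.6 ]
```

View pics/well.png

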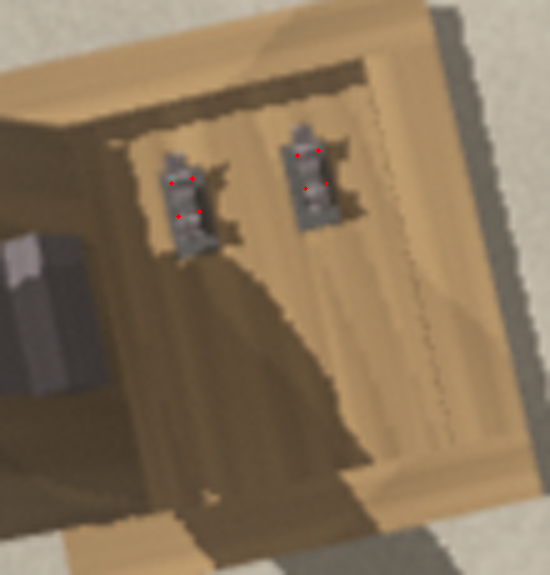

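Run:
```python
from h import *
q=down(.274+np.pi)
ctrl.move_pose([467.5,-278.5,140],q)
ctrl.move_gripper(56,90)
ctrl.line_to([467.5,-278.5,29],max_speed=120);print(F())
ctrl.move_gripper(0,90);o=ctrl.get_obs();print(o["gripper_width"],o["gripper_force"],F())
ctrl.line_to([467.5,-278.5,250],max_speed=150);o=ctrl.get_obs();print(o["gripper_width"],F(),o["clock"])
ctrl.move_pose(W(68,-12,120),down(YAW-np.pi/2))
ctrl.line_to(W(68,-12,12),max_speed=150)
o=ctrl.get_obs();print(o["gripper_width"],F(),o["clock"])
import cv2
cv2.imwrite("pics/above.png",np.vstack([cv2.resize(ctrl.snapshot(n)[r:r+100,c:c+200],None,fx=3,fy=3,interpolation=cv2.INTER_CUBIC) for n,r,c in(("top",150,180),("side",160,210))])[:,:,::-1])
```

```text
[ 0.5 -0.1  1.5]
25.63610371750763 87.6955783367157 [-0.3  1.1  7.6]
25.28859607934386 [-1.   0.7 -1.3] 25.125
25.632126675783987 [-0.1 -0.4 -1. ] 27.3583
```

View pics/above.png

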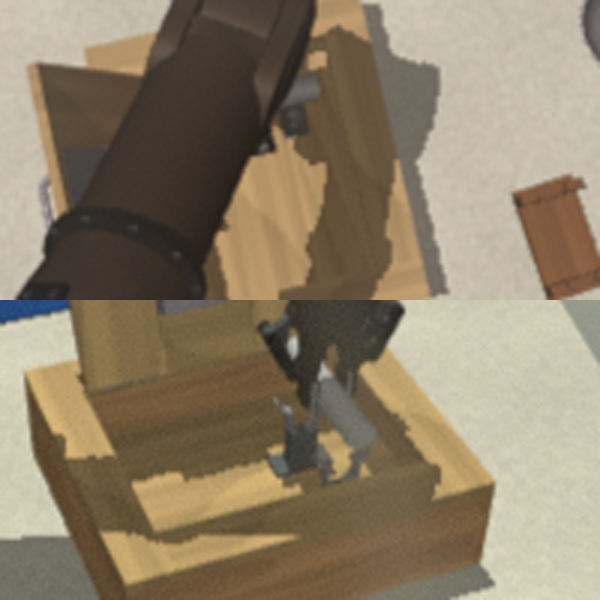

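The tube is held level above the clips and lines up with them. Now I press it down, watching the force.

Run:
```python
from h import *
for z in [-10,-22,-30,-34,-38,-42,-45,-48,-50,-52,-54]:
    ctrl.line_to(W(68,-12,z),max_speed=60);f=F();o=ctrl.get_obs();print(z,f,np.round(o["tcp_pos"][2]-100,1),np.round(o["wrist_torque"],2),round(o["gripper_width"],1))
    if np.linalg.norm(f)>40:break
print(o["clock"])
```

```text
-10 [ 0.  -0.6 -1.5] -10.4 [ 0.04 -0.06  0.02] 25.3
-22 [-0.5 -0.5 -1.3] -22.5 [-0.03 -0.02 -0.01] 25.4
-30 [-2.  -0.2 -0.4] -30.3 [-0.1   0.22 -0.12] 25.6
-34 [-1.4 -2.1  0.1] -34.0 [-0.34  0.36 -0.14] 25.7
-38 [-1.9 -2.8  1. ] -38.0 [-0.55  0.4  -0.19] 25.7
-42 [-0.5 -3.8 -3.5] -42.3 [-0.7   0.19 -0.16] 25.4
-45 [-1.4 -3.2 -6.1] -45.5 [-0.59  0.13 -0.18] 25.7
-48 [-0.1 -0.5 -6.3] -48.6 [-0.14  0.27 -0.2 ] 25.0
-50 [-2.4  0.5 -1.4] -50.0 [ 0.11  0.52 -0.06] 25.6
-52 [-10.9   1.8  20.5] -50.2 [ 0.4   2.16 -0.08] 25.5
-54 [-16.9   3.1  42.5] -50.5 [ 0.6   3.83 -0.11] 25.4
30.6083
```

Run:
```python
from h import *
import cv2
ctrl.line_to(W(68,-12,-50),max_speed=40);print(F())
ctrl.move_gripper(48);print(F())
ctrl.line_to(W(68,-12,90),max_speed=100);print(F())
ctrl.line_to(W(68,-150,260),max_speed=250)
ctrl.move_pose([350,-300,350],down(YAW-np.pi/2))
a=[]
for n,r,c in(("top",150,215),("side",175,225)):
    v=cv2.resize(ctrl.snapshot(n)[r:r+75,c:c+110],None,fx=4,fy=4,interpolation=cv2.INTER_CUBIC)[:,:,::-1].copy()
    for y in(-82,58):
        u=(proj(n,W(68,y,-35))-[c,r]+.5)*4;cv2.circle(v,tuple(int(t) for t in u),2,(0,0,255),-1)
    a.append(v)
cv2.imwrite("pics/done.png",np.vstack(a));print(ctrl.get_obs()["clock"])
```

```text
[-2.  -1.6 -2.6]
[ 0.5  0.4 -0.4]
[-0.1 -0.1  0.5]
35.2333
```

View pics/done.png

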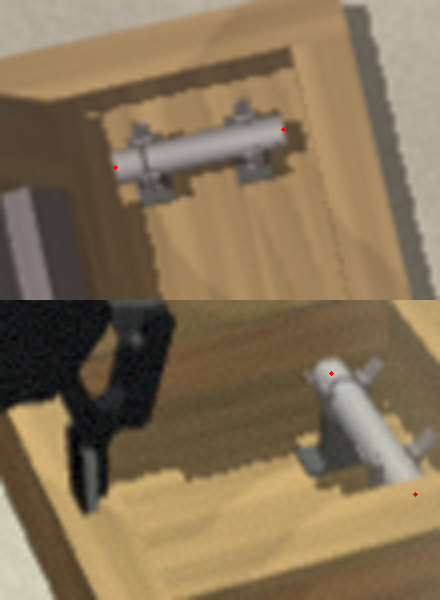

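The tube lies in both clips and its ends match the predicted points. A quick light press either side of the middle will confirm it's level and fully home.

Run:
```python
from h import *
q=down(YAW-np.pi/2)
ctrl.move_gripper(0)
ctrl.move_pose(W(68,-12,60),q)
for y in(-33,9):
    ctrl.line_to(W(68,y,-10),max_speed=120)
    for z in(-17,-19,-20,-21,-22,-23,-24,-25):
        ctrl.line_to(W(68,y,z),max_speed=40);f=F();h=ctrl.get_obs()["tcp_pos"][2]-100
        if f[2]>4:print(y,z,f,round(h,1))
        if f[2]>18:break
    ctrl.line_to(W(68,y,0),max_speed=120)
ctrl.line_to(W(68,-12,200),max_speed=250);print(F(),ctrl.get_obs()["clock"])
```

```text
-33 -22 [-0.7  0.8  8.7] -21.1
-33 -23 [-2.1  1.7 17. ] -21.2
-33 -24 [-2.3  2.9 23.5] -21.3
9 -22 [-1.6  1.4 10. ] -21.1
9 -23 [-2.4  1.9 18.2] -21.2
[-0.  -0.1  0.3] 43.8167
```

Both sides meet the press at -21.1 mm, and a tube fully home should be at -21 mm. It's level and home.

```bash
python3 -c "
from station import ctrl
print(ctrl.hand_in())"
```

```text
the job is handed in; nothing more can be done
None
```

The job is handed in at about 44 s of the 72 s: ring tipped up with the hatch shut, hatch left leaning open, and the tube snapped level and fully home in both clips; I kept clear of the bowl, dish and jar, and no verdict was returned.

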